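# Lock the filament dry box with its T-head key

## Robot

A 6-joint arm with a two-finger parallel gripper is mounted at the origin on the work surface. World frame = base frame: x ahead of the robot, y to its left, z up, the work surface at z = 0. Lengths are in m, angles in rad, forces in N, time in s.
With the tool pointing down it reaches from about 0.225 to 0.875 m from the base axis. Payload 3.4 kg.
Tool frame: the origin (TCP) lies midway between the tips of the shut fingers; the grasp point (between the pads) lies 19 mm behind it (pinch_z is the distance from the TCP to the grasp point, in m); z points along the fingers, y is the line along which they close (so a half turn about z gives the same grasp; the last joint's range is limited). The gripper opens to 85 mm and grips with 20 to 120 N. Pads are 22 mm wide; open, the fingers measure 114 mm over their backs; the gripper's body (76 mm by 85 mm) begins 54 mm behind the grasp point. The pads swing forward as they close: fully open they stand 13 mm farther back than shut.
Start: joints at [-1.26, 0.276, 1.505, -0, 1.361, -0.121], TCP at [0.241, -0.522, 0.231] pointing down, gripper open.
Joint ranges: [-2.89, 2.89], [-0.75, 2.08], [0.22, 2.7], [-1.18, 4.32], [0.11, 2.71], [-2.7, 2.7]. Speed limits (rad/s): [2.57, 2.57, 3.14, 3.14, 3.14, 3.14].

## Interface

Orientations are given as a unit quaternion [w, x, y, z].
In Python, from rig import get_state, get_image, sign_off, pinch_z gives the robot as it stands.
- The arm moves only by the tool send_rows, never from a script. Its argument "steps" is one flat list of numbers, 5 for each row, row after row: the gripper's target within -1 to 1 (fully open at 1, half-way at 0, shut at -1), then the shift along the tool's x, y, z in cm, then the turn about the tool's z in degrees. In form: [gripper, x, y, z, roll, gripper, x, y, z, roll, ...]. A call has 1 to 12 rows; each row shifts and turns the commanded pose from where the row before left it, along the tool's axes as they then stand; what a row does not reach is not made up. A row lasts 1/10 s, in which the tool goes at most 50 mm and 8.59 degrees, less where a joint would pass 70% of its speed; a pose out of reach is approached as far as the arm can. A call is refused whole if a number of a shift passes 5 or a number of a turn 8.59, either way. A call with a gripper value outside its range is refused whole. The fingers move at their own pace and stop on an object; "newtons" is the grip in N (left out, the last holds). Time passes only in rows, so rows that do not move let the fingers close. It gives the time, the measured TCP pose, the force, the opening and the grip force at its end, in the units of the state.
- get_state(): the state, without advancing time (a new reading comes with each control period).
- get_image(name): name is "scene" or "top" or "wrist"; returns a dict with "color" (400x640x3 uint8, red, green, blue), "mtx" (3x3 intrinsics, pixels), "T" (4x4, takes a point from camera to world coordinates); the wrist camera has in their place "mount" (4x4, takes a point from camera to tool coordinates, whose origin is the TCP and whose axes are the flange's). Camera axes: x right, y down, z forward; pixel columns grow to the right and rows downward; lengths in m; the calibration is good to about 2 mm. A picture is of the moment at which its call begins: read the wrist's pose just before it. There is no depth.
- sign_off(): hands the job in; it is judged then, once.
The state is a dict: "clock": time; "qpos": joint angles; "qd": joint speeds; "effort": joint torques, N m; "position": TCP position; "ee_rot": TCP orientation; "contact_force": force on the tool from outside, world axes, zero at the start; "moment": the same for the moment, N m; "width": finger opening in m; "gripper_force": force on a finger pad.
Only numpy, scipy, OpenCV 4.12 (cv2) and the standard library are available. Lean on these libraries where they do the work, as an engineer would, in place of code of your own. Each camera call takes 0.05 s, during which the arm holds its last target. There are 200 camera calls.

## Task

Lock the lid of the filament dry box: take the T-head key with the flat paddle grip from its parking stand, pass its T-head down through the slot in the lid, and give it a quarter turn so that the head lies crosswise under the lid, the key upright with its flange down on the lid. Leave the round-knobbed plug where it is.

Things in the scene. Friction and masses are not known exactly. Their poses are not given: they have to be found in the camera images.
- key_grip (a point): Centre of the flat upright grip of the T-head key (loose, black, 0.1 kg): 40 mm wide along x, 14 thick along y, 56 tall. Below this point: round aluminium flange, 84 mm across, from 28 to 33 mm; shank 14 mm thick to 49 mm; T-head, a bar 56 long along x, 14 wide, from 49 to 61 mm. z up; alike after a half turn. Fully down on the lid this point is 33 mm above it.
- slot (a point): Centre of the slot, at the lid's top, 100 mm above the bench, in the flush aluminium plate amid the white lid (242 mm square) of the fixed clear dry box. The slot is 70 mm long along x, 30 mm wide along y, through the 8 mm lid; below it is free room for the T-head to turn either way. z up.
- stand_a: The white stand that the key hangs on by its flange, fixed: 100 mm square, 40 mm high, two rails along x, 64 mm apart, so that the key lifts straight up at any yaw. Origin: centre of its underside, z up. It swaps places with the plug's like stand from run to run.
- plug_grip (a point): A bystander, loose: the round plug on the other stand, black, with a flange like the key's, but a round knob 38 mm across and 50 mm tall for a grip, and a plain round stem. This point is on its axis, 28 mm above the flange.
Things that resemble listed ones, but are neither listed nor needed, are in the scene too. Leave any brown, green or red look-alike of the part that bears key_grip alone.

How it is judged:
By the outcome, as a careful person would: the job done as asked, in the order asked, and still so for the second after the job is handed in, with the robot touching nothing.
It also fails if it takes over 40 s, if anything falls off the work surface, if the arm or the gripper's body presses on something with over 40 N, if the wrist force passes 120 N, or if a joint passes its speed limit or range.

## Working session

There is one attempt and no reset: what is moved stays moved. The work goes in short steps, Python scripts to look and compute and a tool call to move; the robot and the scene stay as the last step left them, time stands still between calls to the robot, and variables do not carry over. Pictures are saved under pics/ and viewed, at most 10 in all, crops included, and the job is handed in when it is done.

Besides the shell and the picture viewer there is one more tool, called in YAML: its name, and indented under it one key for each argument. send_rows: Moves the arm, as the interface text tells. Its arguments: {"type":"object","properties":{"steps":{"type":"array"},"newtons":{"type":"number"}},"required":["steps"]}

```bash
mkdir -p pics; python3 - <<'E'
from rig import *
import cv2
s=get_state();print(s['position'],s['ee_rot'],s['width'],pinch_z)
for n in("scene","top"):
    i=get_image(n);cv2.imwrite(f"pics/{n}.png",i["color"][:,:,::-1]);print(n,i["mtx"].tolist(),i["T"].round(4).tolist())
E
```

```text
[ 0.24047738 -0.52172535  0.23042588] [-9.15861753e-04  9.76785536e-01  2.14217583e-01 -7.71645661e-05] 0.08549876452006346 0.0187
scene [[415.6469250170033, 0.0, 317.3374177162712], [0.0, 415.6469250170033, 200.51674381568355], [0.0, 0.0, 1.0]] [[-0.0212, 0.5523, -0.8334, 1.3821], [0.9998, 0.0155, -0.0152, -0.0692], [0.0045, -0.8335, -0.5525, 0.6755], [0.0, 0.0, 0.0, 1.0]]
top [[428.0449119172432, 0.0, 323.2522484998276], [0.0, 428.0449119172432, 193.63773087443678], [0.0, 0.0, 1.0]] [[-0.0135, -0.9909, 0.134, 0.3774], [-0.9995, 0.0172, 0.0266, -0.0741], [-0.0287, -0.1335, -0.9906, 1.005], [0.0, 0.0, 0.0, 1.0]]
```

View pics/top.png

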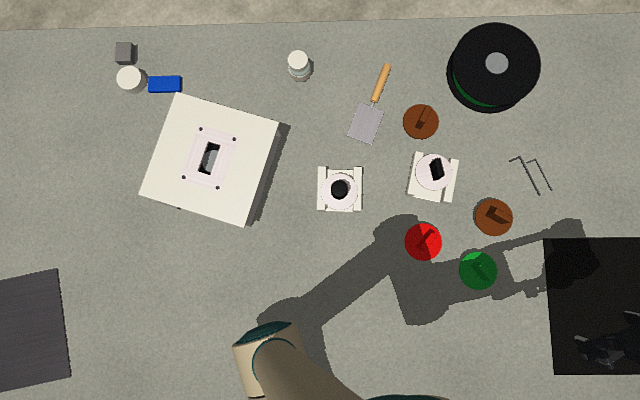

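View pics/scene.png

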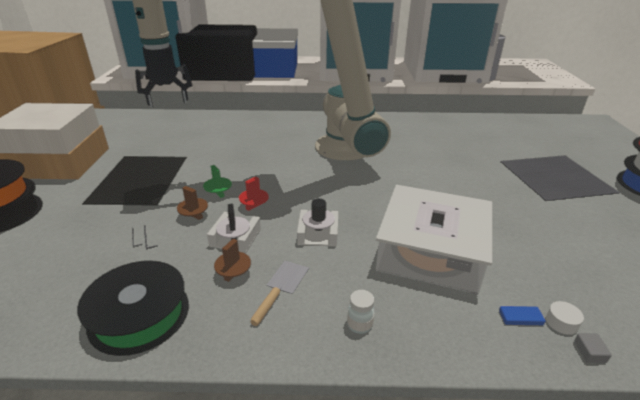

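The top view shows these candidates for the key:
- black paddle on a stand at (436,170)
- black round knob on a stand at (340,189), which is the plug
- brown look-alikes at (420,121) and (493,217)
- red look-alike at (423,241)
- green look-alike at (478,270)

I choose (436,170). The slot is at about (209,158). Next is one close crop of the key and the slot.

```bash
python3 - <<'E'
import cv2,numpy as np
t=cv2.imread("pics/top.png")
a=cv2.resize(t[140:210,395:470],(400,373),interpolation=cv2.INTER_CUBIC)
a=cv2.resize(t[140:210,395:470],None,fx=5.3333,fy=5.3333,interpolation=cv2.INTER_CUBIC)
b=cv2.resize(t[120:195,172:247],None,fx=5.3333,fy=5.3333,interpolation=cv2.INTER_CUBIC)
h=400;o=np.zeros((h,800,3),np.uint8);o[:a.shape[0],:400]=a[:h,:400];o[:,400:]=b[:h,:400]
cv2.imwrite("pics/crop1.png",o)
E
```

```text
(no output)
```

View pics/crop1.png

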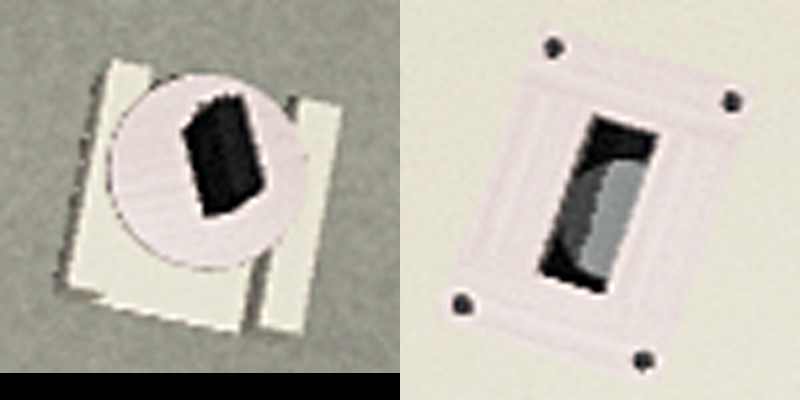

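Left half of the crop: the flange centre is at crop (207,171), with the black paddle's edges running from (240,95) to (263,185), so it is a flat grip and the right one. Right half: the slot corners are (593,115), (660,133), (607,293) and (540,270), and the screws are at (553,47), (732,101), (643,360) and (462,304).

```bash
cat > h.py <<'E'
import numpy as np
from rig import *
from scipy.spatial.transform import Rotation as R
K=np.array([[428.045,0,323.252],[0,428.045,193.638],[0,0,1]])
T=np.array([[-0.0135,-0.9909,0.134,0.3774],[-0.9995,0.0172,0.0266,-0.0741],[-0.0287,-0.1335,-0.9906,1.005],[0,0,0,1]])
def ray(uv,z,K=K,T=T):
    d=T[:3,:3]@np.linalg.inv(K)@np.r_[uv,1]; return T[:3,3]+d*(z-T[2,3])/d[2]
def rot(q): return R.from_quat(np.roll(q,-1)).as_matrix()
def pose():
    s=get_state(); T=np.eye(4);T[:3,:3]=rot(s['ee_rot']);T[:3,3]=s['position'];return T
def ang(v): return np.degrees(np.arctan2(v[1],v[0]))
E
python3 - <<'E'
from h import *
k=lambda x,y:np.array([395+(x+.5)/5.3333-.5,140+(y+.5)/5.3333-.5])
s=lambda x,y:np.array([172+(x-400+.5)/5.3333-.5,120+(y+.5)/5.3333-.5])
print("key",ray(k(207,171),.045), "diam",np.linalg.norm(ray(k(109,171),.045)-ray(k(307,171),.045)))
print("grip ang top",ang(ray(k(240,95),.101)-ray(k(263,185),.101)),np.linalg.norm(ray(k(240,95),.101)-ray(k(263,185),.101)),"bot",ang(ray(k(183,130),.045)-ray(k(205,216),.045)))
print("key from top edge",(ray(k(240,95),.101)+ray(k(263,185),.101))/2)
c=[ray(s(*p),.1) for p in[(593,115),(660,133),(607,293),(540,270)]]
print("slot",np.mean(c,0),ang(c[0]-c[3]),ang(c[1]-c[2]),np.linalg.norm(c[0]-c[3]),np.linalg.norm(c[0]-c[1]))
c=[ray(s(*p),.1) for p in[(553,47),(732,101),(643,360),(462,304)]]
print("plate",np.mean(c,0),ang(c[0]-c[3]),ang(c[1]-c[2]))
P=pose();print(P.round(3),"toolx",ang(P[:3,0]),"tooly",ang(P[:3,1]))
E
```

```text
key [ 0.553114   -0.29832682  0.045     ] diam 0.0834156844806591
grip ang top 11.206336714386262 0.037512406014982735 bot 11.439221247982237
key from top edge [ 0.55517315 -0.30351017  0.101     ]
slot [0.58337995 0.19755846 0.1       ] -17.494603073018066 -17.152127130879638 0.0673709010185735 0.028994235421985384
plate [0.58356584 0.19859534 0.1       ] -17.938003743414207 -17.97079723813132
[[ 0.908  0.419 -0.     0.241]
 [ 0.419 -0.908  0.002 -0.522]
 [ 0.    -0.002 -1.     0.231]
 [ 0.     0.     0.     1.   ]] toolx 24.740095820366665 tooly -65.25988300946405
```

Choice confirmed by the checks: flange diameter 83 mm, grip width 38 mm, slot 67×29 mm. Key at (0.554, −0.298) with yaw 11.3°; slot at (0.5835, 0.198) with yaw −17.9°. Moving above the key.

send_rows:
  steps: [1,3.78,-0.72,0,0,1,3.78,-0.72,0,0,1,3.78,-0.72,0,0,1,3.78,-0.72,0,0,1,3.78,-0.72,0,0,1,3.78,-0.72,0,0,1,3.78,-0.72,0,0,1,3.78,-0.72,0,0,1,3.78,-0.72,0,0,1,3.78,-0.72,0,0,1,0,0,2,6.7,1,0,0,2,6.7]
  newtons: 60

```text
clock: 1.3
position: [0.5551, -0.2976, 0.1907]
ee_rot: [0.0, 0.995, 0.098, 0.0]
contact_force: [-0.3, -0.1, 0.1]
width: 0.0857
gripper_force: 0.0
```

send_rows:
  steps: [1,0,0,0,0,1,0,0,0,0]

```text
clock: 1.5
position: [0.5536, -0.2986, 0.191]
ee_rot: [-0.0, 0.995, 0.1, -0.0]
contact_force: [1.1, 0.2, -0.2]
width: 0.0857
gripper_force: 0.0
```

```bash
python3 - <<'E'
from h import *
import cv2
P=pose();i=get_image("wrist");cv2.imwrite("pics/w1.png",i["color"][:,:,::-1])
np.savez("w1",P=P,K=i["mtx"],M=i["mount"]);print(P[:3,3],ang(P[:3,0]),get_state()['qpos'])
K,M=i["mtx"],i["mount"]
for z in(.045,.101):
    c=np.linalg.inv(P@M)@np.array([.554,-.298,z,1]);print(z,(K@c[:3]/c[2])[:2])
E
```

```text
[ 0.55358448 -0.29858712  0.19100288] 11.472279688429 [-6.05429050e-01  3.79824506e-01  1.44749885e+00 -6.25846105e-05
  1.31360299e+00  7.65802996e-01]
0.045 [321.11174898 185.86115513]
0.101 [320.64390536 202.08906805]
```

View pics/w1.png

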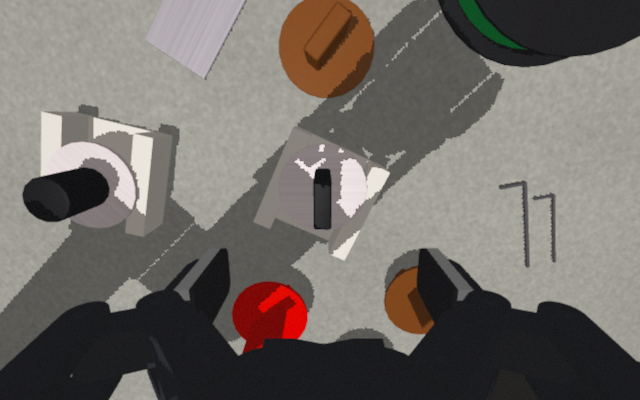

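The wrist view shows the black paddle at (322,199), with its sides vertical in the picture. The predicted top centre was (321,202), so it is aligned. Descending and grasping.

send_rows:
  steps: [1,0,0,3,0,1,0,0,3,0,1,0,0,3,0,1,0,0,2.5,0,1,0,0,1.7,0,1,0,0,0,0,1,0,0,0,0,-1,0,0,0,0,-1,0,0,0,0,-1,0,0,0,0,-1,0,0,0,0,-1,0,0,0,0]
  newtons: 60

```text
clock: 2.75
position: [0.554, -0.2987, 0.0598]
ee_rot: [0.0, 0.995, 0.099, 0.0]
contact_force: [-1.9, 2.5, 2.6]
width: 0.0132
gripper_force: 58.3
```

send_rows:
  steps: [-1,0,0,0,0,-1,0,0,0,0,-1,0,0,0,0,-1,0,0,0,0]

```text
clock: 3.15
position: [0.5541, -0.2989, 0.0597]
ee_rot: [0.0, 0.995, 0.099, 0.0]
contact_force: [-0.5, -0.1, 4.5]
width: 0.0132
gripper_force: 58.8
```

send_rows:
  steps: [-1,0,0,-1,0,-1,0,0,-2,0,-1,0,0,-3,0,-1,0,0,-3,0,-1,0,0,-3,0,-1,0,0,-3,0,-1,0,0,0,0]

```text
clock: 3.85
position: [0.5558, -0.3, 0.2142]
ee_rot: [0.003, 0.995, 0.099, 0.003]
contact_force: [0.4, -1.0, -1.1]
width: 0.0133
gripper_force: 58.5
```

send_rows:
  steps: [-1,0.5,-2,0,0,-1,1.1,-4.2,0,0,-1,1.1,-4.2,0,0,-1,1.1,-4.2,0,0,-1,1.1,-4.2,0,0,-1,1.1,-4.2,0,0,-1,1.1,-4.2,0,0,-1,1.1,-4.2,0,0,-1,1.1,-4.2,0,0,-1,1.1,-4.2,0,0,-1,1.1,-4.2,0,0,-1,1.2,-4.1,0,0]

```text
clock: 5.05
position: [0.5813, 0.2004, 0.2073]
ee_rot: [0.0, 0.995, 0.099, -0.002]
contact_force: [0.4, -0.7, -1.3]
width: 0.0134
gripper_force: 58.6
```

send_rows:
  steps: [-1,0,0,0,7.3,-1,0,0,0,7.3,-1,0,0,0,7.3,-1,0,0,0,7.3,-1,0,0,0,0,-1,0,0,0,0]

```text
clock: 5.65
position: [0.5824, 0.1983, 0.2079]
ee_rot: [0.0, 0.988, -0.154, -0.001]
contact_force: [-0.3, 1.0, -0.7]
width: 0.0129
gripper_force: 58.8
```

```bash
python3 - <<'E'
from h import *
import cv2
P=pose();i=get_image("wrist");cv2.imwrite("pics/w2.png",i["color"][:,:,::-1])
print(P[:3,3],ang(P[:3,0]),get_state()['qpos'])
K,M=i["mtx"],i["mount"]
R0=P[:3,:3]
def pr(n,p):
    c=np.linalg.inv(P@M)@np.r_[p,1];print(n,(K@c[:3]/c[2])[:2].round(1))
a=np.radians(-17.9);X=np.array([np.cos(a),np.sin(a),0]);Y=np.array([-X[1],X[0],0])
S=np.array([.5835,.198,.1])
for sx in(1,-1):
  for sy in(1,-1): pr(("slot",sx,sy),S+sx*.035*X+sy*.015*Y)
for sx in(1,-1):
  for sy in(1,-1): pr(("griptop",sx,sy),P[:3,3]+R0@[sx*.02,sy*.007,-.0413])
pr("fl",P[:3,3]+R0@[.042,0,.0147])
t=get_image("top")["color"][:,:,::-1]
cv2.imwrite("pics/t2.png",cv2.resize(t[100:220,130:290],None,fx=5,fy=5,interpolation=cv2.INTER_CUBIC))
E
```

```text
[0.58242202 0.19831229 0.2078984 ] -17.682066745190156 [2.14735703e-01 3.50809300e-01 1.45147435e+00 1.39149587e-04
 1.34154885e+00 2.09466024e+00]
('slot', 1, 1) [302.  153.6]
('slot', 1, -1) [339.8 153.7]
('slot', -1, 1) [303.3 235.8]
('slot', -1, -1) [338.4 235.9]
('griptop', 1, 1) [338.9 252.7]
('griptop', 1, -1) [298.9 252.8]
('griptop', -1, 1) [337.6 348.5]
('griptop', -1, -1) [301.1 348.5]
fl [320.  165.1]
```

View pics/w2.png

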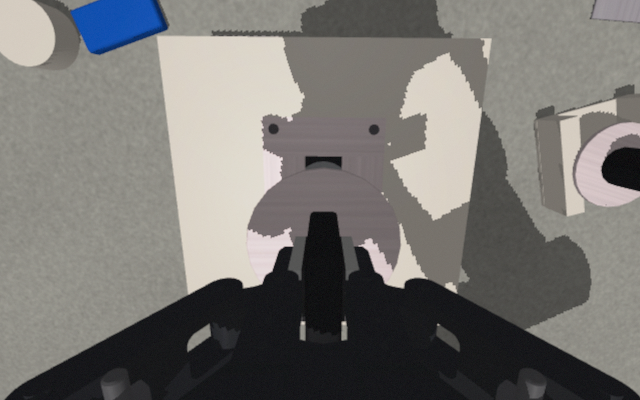

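The wrist view shows the slot's far edge at row 156, columns 305–343 (centre 324). The flange is centred at column 323.5, and the screws at (273,129) and (374,129.5) are level. The key is centred within about 1 mm and the yaw is right, with 7–8 mm of clearance. Lowering.

send_rows:
  steps: [-1,0,0,1.5,0,-1,0,0,1.5,0,-1,0,0,1.5,0,-1,0,0,1.5,0,-1,0,0,1.2,0,-1,0,0,0.8,0,-1,0,0,0,0,-1,0,0,0,0]

```text
clock: 6.55
position: [0.5841, 0.198, 0.1296]
ee_rot: [-0.0, 0.988, -0.155, 0.0]
contact_force: [0.4, 0.2, 0.1]
width: 0.0131
gripper_force: 58.8
```

send_rows:
  steps: [-1,0,0,0.3,0,-1,0,0,0.2,0,-1,0,0,0,0]

```text
clock: 6.85
position: [0.5837, 0.1979, 0.1243]
ee_rot: [0.0, 0.988, -0.155, -0.0]
contact_force: [-0.1, -0.4, -1.9]
width: 0.0133
gripper_force: 58.8
```

send_rows:
  steps: [-1,0,0,0.25,0,-1,0,0,0,0]

```text
clock: 7.05
position: [0.5836, 0.1979, 0.1216]
ee_rot: [0.0, 0.988, -0.155, -0.0]
contact_force: [0.1, 0.5, -1.5]
width: 0.0133
gripper_force: 58.8
```

send_rows:
  steps: [-1,0,0,0,-7.5,-1,0,0,0,-7.5,-1,0,0,0,-7.5,-1,0,0,0,-7.5,-1,0,0,0,-7.5,-1,0,0,0,-7.5,-1,0,0,0,-7.5,-1,0,0,0,-7.5,-1,0,0,0,-7.5,-1,0,0,0,-7.5,-1,0,0,0,-7.5,-1,0,0,0,-7.5]

```text
clock: 8.25
position: [0.5837, 0.1979, 0.1218]
ee_rot: [0.0, 0.807, 0.591, -0.0]
contact_force: [0.0, -0.0, -1.3]
width: 0.0137
gripper_force: 58.8
```

send_rows:
  steps: [-1,0,0,0,0,-1,0,0,0,0]

```text
clock: 8.45
position: [0.5838, 0.1979, 0.1218]
ee_rot: [0.0, 0.809, 0.588, -0.0]
contact_force: [-0.5, -0.2, -1.0]
width: 0.0133
gripper_force: 58.8
```

```bash
python3 - <<'E'
from h import *
P=pose();s=get_state();print(P[:3,3],ang(P[:3,0]),s['qpos'],s['moment'],s['contact_force'])
E
```

```text
[0.58375908 0.19790063 0.12175285] 71.98287064401529 [ 2.14062111e-01  4.13214609e-01  1.57866517e+00 -7.45089102e-05
  1.14974263e+00  5.28550795e-01] [-0.02967384  0.04770478  0.02987127] [-0.49819672 -0.1669277  -1.00504827]
```

The turn is done, at 72.0° against a target of 72.1°. Seating the flange gently.

send_rows:
  steps: [-1,0,0,0.1,0,-1,0,0,0,0,-1,0,0,0,0]

```text
clock: 8.75
position: [0.5837, 0.1979, 0.1207]
ee_rot: [0.0, 0.808, 0.589, -0.0]
contact_force: [0.5, 0.1, -0.5]
width: 0.0137
gripper_force: 58.8
```

send_rows:
  steps: [-1,0,0,0.1,0,-1,0,0,0,0,-1,0,0,0,0]

```text
clock: 9.05
position: [0.5838, 0.1979, 0.1198]
ee_rot: [0.0, 0.808, 0.589, 0.0]
contact_force: [0.2, 0.3, -0.7]
width: 0.0134
gripper_force: 59.0
```

send_rows:
  steps: [-1,0,0,0.05,0,-1,0,0,0,0,-1,0,0,0,0]

```text
clock: 9.35
position: [0.5838, 0.1979, 0.1198]
ee_rot: [0.0, 0.808, 0.589, 0.0]
contact_force: [-0.5, -0.2, 3.1]
width: 0.0134
gripper_force: 59.5
```

send_rows:
  steps: [-1,0,0,0.05,0,-1,0,0,0,0,-1,0,0,0,0]

```text
clock: 9.65
position: [0.5838, 0.1979, 0.1198]
ee_rot: [0.0, 0.808, 0.589, 0.0]
contact_force: [-1.4, -0.3, 6.4]
width: 0.0134
gripper_force: 59.8
```

The flange made contact at the predicted height, TCP 0.1198. Releasing and retreating.

send_rows:
  steps: [1,0,0,0,0,1,0,0,0,0,1,0,0,0,0,1,0,0,0,0,1,0,0,0,0,1,0,0,0,0,1,0,0,-1,0,1,0,0,-2,0,1,0,0,-3,0,1,0,0,-3,0,1,0,0,-3,0,1,0,0,0,0]

```text
clock: 10.85
position: [0.5865, 0.1985, 0.2447]
ee_rot: [0.002, 0.808, 0.589, 0.005]
contact_force: [0.4, -0.9, 0.2]
width: 0.0855
gripper_force: 0.0
```

```bash
python3 - <<'E'
from h import *
import cv2
P=pose();i=get_image("wrist");a=i["color"][:,:,::-1]
b=get_image("scene")["color"][:,:,::-1]
o=np.zeros((520,800,3),np.uint8);o[:250,:400]=cv2.resize(a,(400,250));o[:250,400:]=cv2.resize(b,(400,250))
o[250:520,:400]=cv2.resize(b[150:285,355:555],(400,270),interpolation=cv2.INTER_CUBIC)
o[250:500,400:]=cv2.resize(a[100:300,160:480],(400,250))
cv2.imwrite("pics/f.png",o)
K,M=i["mtx"],i["mount"]
for z in(.105,.161):
    c=np.linalg.inv(P@M)@np.array([.5837,.198,z,1]);print((K@c[:3]/c[2])[:2])
E
```

```text
[318.98448499 189.35189744]
[318.64563967 206.27857405]
```

View pics/f.png

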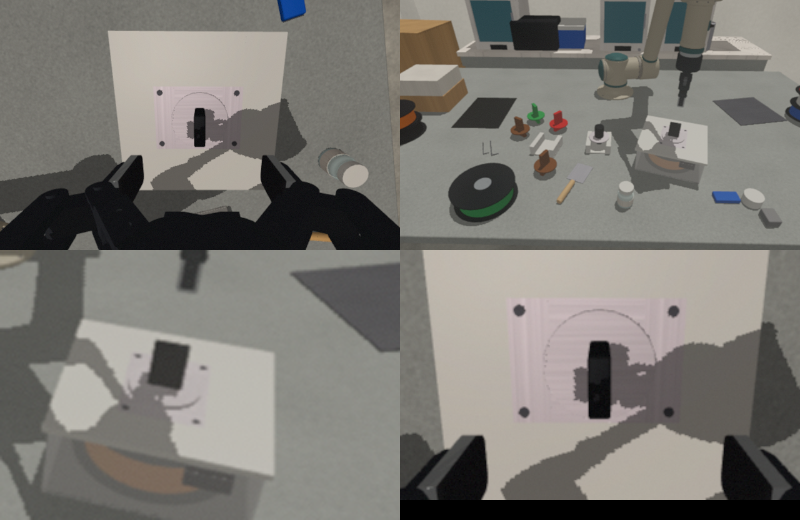

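The final pictures show the key upright at crop (599,380), with its flange flat on the plate and the grip at right angles to the slot. The plug is still on its stand, and the gripper is clear of everything.

```bash
python3 -c "from rig import *; print(sign_off())"
```

```text
the job is handed in; nothing more can be done
None
```

The lid is locked: I passed the key down through the slot, gave it a quarter turn and left it upright with its flange on the lid. The plug and the look-alikes were not touched, and the job was handed in at about 11 s.

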